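Shut a row of flip-lid hardware boxes with one run of the fingertips

TASK

The four lids of the linked row of small-parts boxes standing in the tray have been left ajar. In one run, without lifting away before all four are shut, slide your closed fingertips lightly along the top of the row, starting at the end where the first lid has its hinge and moving towards the lids' free edges, so that each lid in turn is pressed flat shut under the fingertips; then come away. Do not tip the row or pick it up out of its tray, press hard, or disturb the other things on the mat.

Things in the scene. Friction and masses are not known exactly. Their poses are not given: they have to be found in the camera images.
- tray: Shallow aluminium tray fixed on the mat, its own axes those of the row: 254 mm long with its screw tabs (x), 50 wide (y); floor 2 mm thick, end lips 14 mm high at x = +-106, side lips 9 mm high, nothing higher. Origin: centre of the underside, on a mat 3 mm above the work surface.
- row: Four dark plastic boxes linked end to end, standing loose in the tray (1 to 3 mm of play), about 0.6 kg; 205 mm long (own x), 42 wide (y), box centres at x = -78, -26, 26, 78. Origin: centre of the underside, on the tray's floor; z up. Tops of shut lids at z = 30.5 mm. Own +x runs from lid 1 to lid 4; each lid has its hinge at the -x end of its box, its free edge at the +x end.
- lid_1 (a joint): Opening angle (rad) of lid 1: 0 shut and level, 1.9 wide open; it starts ajar. Pale plastic lid 48 x 42 x 2.5 mm. Hinge line across the row at x = -101 mm, z = 27.5 mm of the row's frame. It stays at any angle; its stiff hinge yields to about 0.015 N m (0.4 N at the free edge), and stops firmly at 0.
- edge_1 (a point): Middle of the top of lid 1's free edge, 47 mm from its hinge line; with the lid shut it is at x = -54, y = 0, z = 30.5 mm of the row's frame.
- lid_2 (a joint): Opening angle (rad) of lid 2: 0 shut and level, 1.9 wide open; it starts ajar. Pale plastic lid 48 x 42 x 2.5 mm. Hinge line across the row at x = -49 mm, z = 27.5 mm of the row's frame. It stays at any angle; its stiff hinge yields to about 0.015 N m (0.4 N at the free edge), and stops firmly at 0.
- edge_2 (a point): Middle of the top of lid 2's free edge, 47 mm from its hinge line; with the lid shut it is at x = -2, y = 0, z = 30.5 mm of the row's frame.
- lid_3 (a joint): Opening angle (rad) of lid 3: 0 shut and level, 1.9 wide open; it starts ajar. Pale plastic lid 48 x 42 x 2.5 mm. Hinge line across the row at x = 3 mm, z = 27.5 mm of the row's frame. It stays at any angle; its stiff hinge yields to about 0.015 N m (0.4 N at the free edge), and stops firmly at 0.
- edge_3 (a point): Middle of the top of lid 3's free edge, 47 mm from its hinge line; with the lid shut it is at x = 50, y = 0, z = 30.5 mm of the row's frame.
- lid_4 (a joint): Opening angle (rad) of lid 4: 0 shut and level, 1.9 wide open; it starts ajar. Pale plastic lid 48 x 42 x 2.5 mm. Hinge line across the row at x = 55 mm, z = 27.5 mm of the row's frame. It stays at any angle; its stiff hinge yields to about 0.015 N m (0.4 N at the free edge), and stops firmly at 0.
- edge_4 (a point): Middle of the top of lid 4's free edge, 47 mm from its hinge line; with the lid shut it is at x = 102, y = 0, z = 30.5 mm of the row's frame.
- standoff: Bystander, loose: hexagonal brass standoff standing on the mat beside the row, 16 mm across corners, 43 mm high; origin centre of the underside, z up.
- jar: Bystander, loose: small jar with black cap, 42 mm across, 50 mm high, standing beside the row; origin centre of the underside, z up.
- driver: Bystander, loose: screwdriver 160 mm long, lying on the mat roughly parallel to the row; origin on the underside near its middle.

How it is judged (in metres and radians):
On the way, in this order (a step that is already met when the one before it is completed fails the run):
1. lid 1 is pressed shut, the fingertips on the row (value of joint lid_1 below 0.05 rad and contact force between the fingers and row above 0.1 N), for 0.02 s.
2. lid 2 is pressed shut, the fingertips on the row (value of joint lid_2 below 0.05 rad and contact force between the fingers and row above 0.1 N), for 0.02 s.
3. lid 3 is pressed shut, the fingertips on the row (value of joint lid_3 below 0.05 rad and contact force between the fingers and row above 0.1 N), for 0.02 s.
4. lid 4 is pressed shut, the fingertips on the row (value of joint lid_4 below 0.05 rad and contact force between the fingers and row above 0.1 N), for 0.02 s.
At the end, for the whole second after the job is handed in: All four lids shut to within 0.05 rad (free edge under 2.5 mm from flat), closed in turn from lid 1 to lid 4 with the fingertips on the row; the row flat in its tray, at rest and within 10 mm of where it stood (value of joint each of lid_1, lid_2, lid_3, lid_4 below 0.05 rad and distance of row from where it was at the start of the episode below 0.01 m and angle between row's own z axis and vertical below 0.05 rad and linear speed of row below 0.01 m/s); the robot touches nothing.
It fails at once if the hand is raised off the row (fingertips some 30 mm above the shut lids) with the run only part done (z of the grasp point in the frame of row above 0.08 m and ((value of joint lid_1 below 0.05 rad and value of joint lid_2 above 0.1 rad) or (value of joint lid_2 below 0.05 rad and value of joint lid_3 above 0.1 rad) or (value of joint lid_3 below 0.05 rad and value of joint lid_4 above 0.1 rad))).
It fails at once if the row is lifted (10 mm) or tipped (0.2 rad) (height (world z) of row above 0.015 m or angle between row's own z axis and vertical above 0.2 rad).
It fails at once if the fingers press on the row with more than 25 N (contact force between the fingers and row above 25 N).
It fails at once if a bystander is moved more than 15 mm, tipped or lifted (distance of any of standoff, jar, driver from where it was at the start of the episode above 0.015 m or angle between any of standoff, jar's own z axis and vertical above 0.3 rad).
It also fails if it takes over 35 s, if anything falls off the work surface, if the arm or the gripper's body presses on something with over 40 N, if the wrist force passes 120 N, or if a joint passes its speed limit or range.

ROBOT

A 7-joint arm with a two-finger parallel gripper is mounted at the origin on the work surface. World frame = base frame: x ahead of the robot, y to its left, z up, the work surface at z = 0. Lengths are in m, angles in degrees, forces in N, time in s.
With the tool pointing down it reaches from about 0.4 to 0.9 m from the base axis. Payload 5.6 kg.
Tool frame: the origin (TCP) lies midway between the tips of the shut fingers; the grasp point (between the pads) lies behind it (bot.grip_depth is the x of the grasp point in the tool frame, in m); x points along the fingers, y is the direction in which the jaws open and shut, and the axes are right-handed (so a half turn about x gives the same grasp; the last joint's range is limited). The gripper opens to 92 mm and grips with 3 to 60 N. Pads are 20 mm wide; open, the fingers measure 128 mm over their backs; the gripper's body (75 mm by 189 mm) begins 69 mm behind the grasp point.
Start: joints at [74.427, 26.786, -0.665, 91.828, 0.344, 61.387, -3.226], TCP at [0.147, -0.633, 0.215] pointing down, gripper open.
Joint ranges: [-144.91, 144.91], [-17.63, 115.5], [-89.93, 88.59], [15.96, 139.68], [-74.01, 254.01], [8.47, 105.57], [-167.45, 167.45]. Speed limits (degrees/s): [147.25, 147.25, 180, 180, 180, 180, 180].

INTERFACE

Orientations are given as [roll, pitch, yaw] about the fixed x, y, z axes, in that order (R = Rz(yaw) Ry(pitch) Rx(roll)).
In Python, from bench import bot, jaws, viewer, job gives the robot as it stands. The module is installed in compiled form; this text tells all that it offers. Calls block until the motion is done:
- bot.move_ptp(position, orientation): joint-space move of the TCP to a pose.
- bot.movel(position, velocity=0.15, attitude=None): straight line of the TCP; attitude=None keeps the orientation; velocity is the mean speed in m/s.
- bot.set_joints(angles): joint-space move.
- jaws.move_gripper(opening, grip_force=None): finger opening in m; grip_force is the grip in N (None keeps the last); returns when the fingers have stopped.
- bot.wait(seconds).
- bot.inverse_kinematics(position, orientation): joint angles nearest the present ones, or None.
- bot.read_state(): the state.
- viewer.camera(name): name is "scene" or "side" or "wrist"; returns a dict with "pixels" (400x640x3 uint8, blue, green, red), "depth" (400x640 float32, m along the optical axis (not along the pixel's ray), 0 where there is no reading), "fx", "fy", "cx", "cy" (pixels), "k1" (the pictures are not rectified: a ray, as slopes to the right and down, at radius r is drawn at 1 + k1 r^2 times it, then the intrinsics apply), "cam_to_world" (4x4, takes a point from camera to world coordinates); the wrist camera has in their place "tool_from_camera" (4x4, takes a point from camera to tool coordinates, whose origin is the TCP and whose axes are the tool frame's). Camera axes: x right, y down, z forward; pixel columns grow to the right and rows downward; lengths in m; the calibration is good to about 2 mm. A picture is of the moment at which its call begins: read the wrist's pose just before it.
A pose or a line that the arm cannot do raises bot.Unreachable and nothing moves.
- job.hand_in(): hands the job in, once; it reports no verdict.
The state is a dict: "time_s": time; "qpos": joint angles; "qd": joint speeds; "joint_torque": joint torques, N m; "tcp_pos": TCP position; "orientation": TCP orientation; "wrist_force": force on the tool from outside, world axes, zero at the start; "moment": the same for the moment, N m; "opening": finger opening in m.
Only numpy, scipy, OpenCV 4.12 (cv2) and the standard library are available. Lean on these libraries where they do the work, as an engineer would, in place of code of your own. Each camera call takes 0.05 s, during which the arm holds its last target.

## Working session

There is one attempt and no reset: what is moved stays moved. The work goes in short steps, each a Python script; the robot and the scene stay as the last script left them, time stands still between calls to the robot, and variables do not carry over. Pictures are saved under pics/ and viewed, and the job is handed in when it is done.

```bash
mkdir -p pics; python3 - <<'E'
from bench import bot,jaws,viewer,job
import cv2
s=bot.read_state();print({k:s[k] for k in ['time_s','tcp_pos','orientation','opening','wrist_force']},bot.grip_depth)
for n in ['scene','side','wrist']:
    c=viewer.camera(n);cv2.imwrite(f'pics/{n}1.png',c['pixels'])
    import pickle;pickle.dump((c,s),open(f'{n}1.pkl','wb'))
E
```

```text
{'time_s': 0.0, 'tcp_pos': array([ 0.14721394, -0.63252989,  0.21363132]), 'orientation': array([-84.89588097,  89.90008507, 108.21154506]), 'opening': 0.0917925393027858, 'wrist_force': array([-0.4718825 , -0.10771059, -0.24955965])} -0.0187
```

View pics/scene1.png

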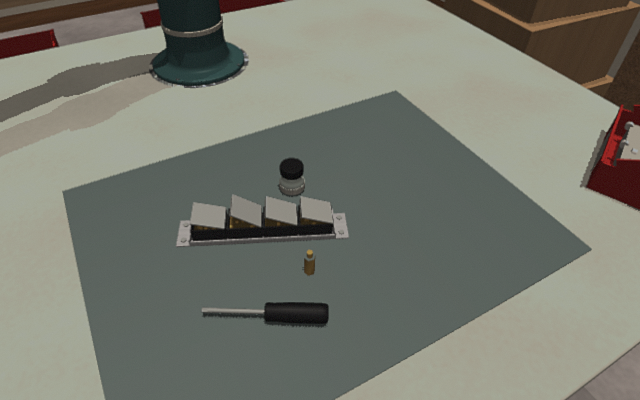

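View pics/side1.png

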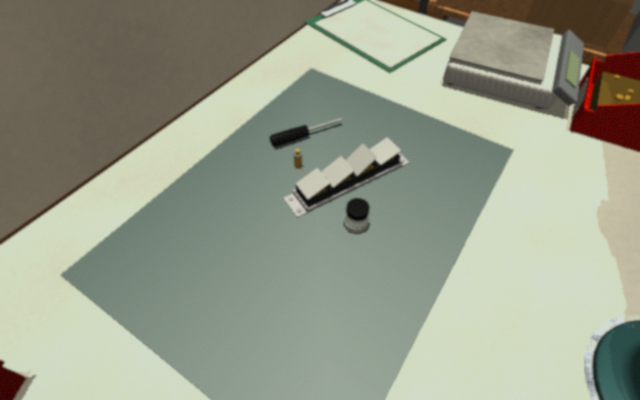

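View pics/wrist1.png

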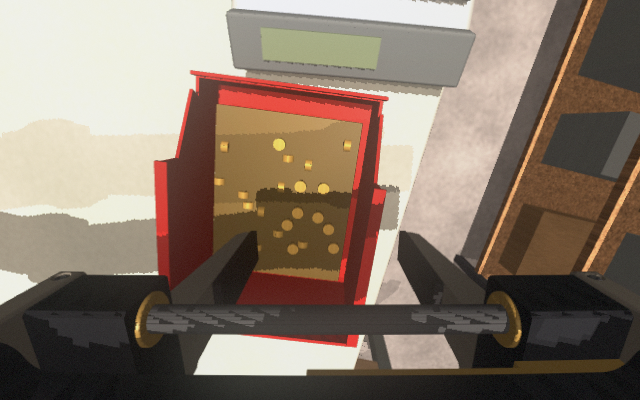

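The scene view shows the tray from (182,232) to (345,225), with the jar at (291,178), standoff at (310,263) and driver at (265,313). I'll enlarge it and locate these points.

```bash
cat > h.py <<'E'
import numpy as np,cv2,pickle
from scipy.spatial.transform import Rotation as R
def cloud(c,T):
    h,w=c['depth'].shape
    u,v=np.meshgrid(np.arange(w),np.arange(h))
    xd=(u-c['cx'])/c['fx'];yd=(v-c['cy'])/c['fy']
    x,y=xd.copy(),yd.copy()
    for _ in range(20):
        f=1+c['k1']*(x*x+y*y);x=xd/f;y=yd/f
    z=c['depth'];P=np.stack([x*z,y*z,z],-1)
    W=P@T[:3,:3].T+T[:3,3];W[z==0]=np.nan
    return W
def tool(s):
    T=np.eye(4);T[:3,:3]=R.from_euler('xyz',s['orientation'],degrees=True).as_matrix();T[:3,3]=s['tcp_pos'];return T
def proj(c,T,p):
    q=np.linalg.inv(T)@np.r_[p,1];x,y=q[0]/q[2],q[1]/q[2];f=1+c['k1']*(x*x+y*y)
    return np.array([c['fx']*x*f+c['cx'],c['fy']*y*f+c['cy']])
E
python3 - <<'E'
from h import *
for n,pts in [('scene',[(182,232),(345,225),(291,167),(310,252),(310,268),(265,313),(325,313),(205,313),(210,215),(120,300),(450,250)]),('side',[(295,204),(404,160),(358,208),(297,152),(298,163),(290,136),(340,122)])]:
    c,s=pickle.load(open(n+'1.pkl','rb'));W=cloud(c,np.array(c['cam_to_world']))
    print(n,c['fx'],c['k1']); 
    for u,v in pts: print((u,v),W[v,u].round(4))
c,s=pickle.load(open('scene1.pkl','rb'));cv2.imwrite('pics/sz.png',cv2.resize(c['pixels'][140:340,160:360],None,fx=3,fy=3,interpolation=2))
c,s=pickle.load(open('side1.pkl','rb'));cv2.imwrite('pics/dz.png',cv2.resize(c['pixels'][100:250,260:430],None,fx=4,fy=4,interpolation=2)[:600])
E
```

```text
scene 435.7374435979859 -0.04284361588632302
(182, 232) [ 0.5037 -0.1905  0.0041]
(345, 225) [0.6062 0.0329 0.0047]
(291, 167) [ 0.4979 -0.004   0.0531]
(310, 252) [ 0.6545 -0.0544  0.0455]
(310, 268) [ 0.6596 -0.0568  0.0175]
(265, 313) [ 0.6973 -0.1402  0.0239]
(325, 313) [ 0.733  -0.0754  0.0255]
(205, 313) [ 0.6483 -0.2045  0.001 ]
(210, 215) [ 0.5249 -0.1481  0.0407]
(120, 300) [ 0.5782 -0.2977  0.0017]
(450, 250) [0.7184 0.1462 0.0014]
side 391.2313728256178 0.023924824578471674
(295, 204) [0.601  0.0246 0.0046]
(404, 160) [ 0.488  -0.1826  0.0074]
(358, 208) [0.4883 0.0033 0.0542]
(297, 152) [ 0.6503 -0.0516  0.0444]
(298, 163) [ 0.6479 -0.0501  0.0177]
(290, 136) [ 0.7022 -0.0983  0.0215]
(340, 122) [ 0.653  -0.2103  0.0031]
```

View pics/sz.png

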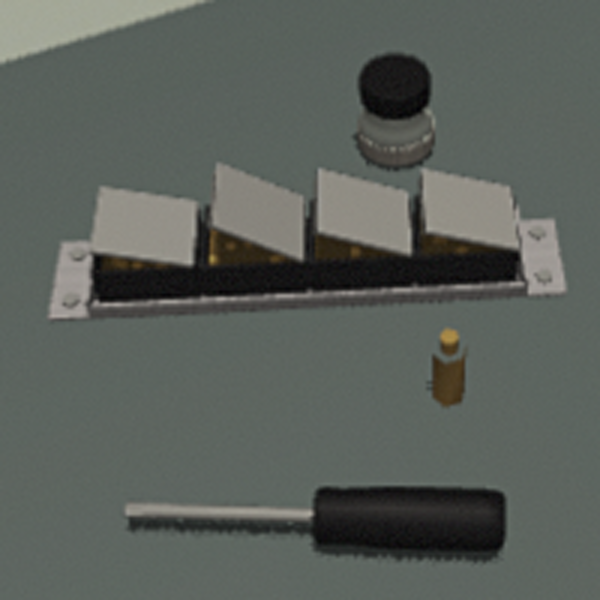

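View pics/dz.png

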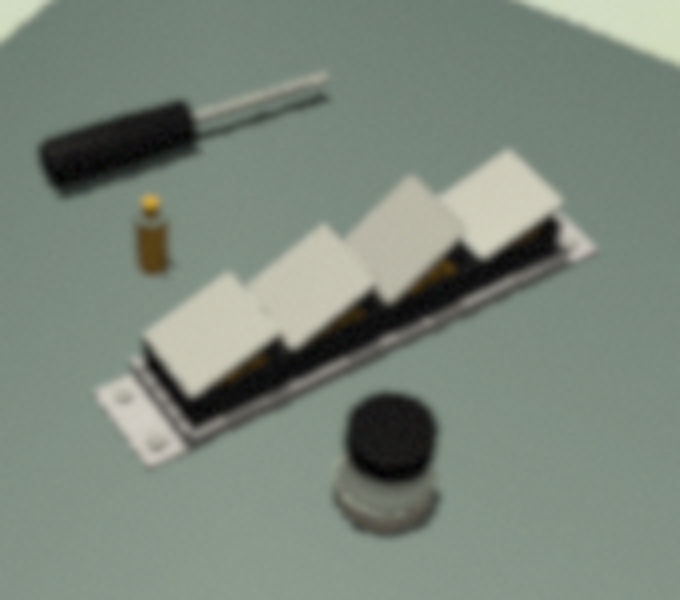

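Lid 1's hinge is at the right end in the scene view (sz.png, near column 520). The row's +x runs roughly from (0.606, 0.033) to (0.504, -0.19). Next I'll shut the jaws and look from above with the wrist camera.

```bash
cat >> h.py <<'E'
import warnings;warnings.filterwarnings('ignore')
def ori(a):
    c,s=np.cos(a),np.sin(a)
    M=np.array([[0,c,s],[0,s,-c],[-1,0,0.]])
    return list(R.from_matrix(M).as_euler('xyz',degrees=True))
E
python3 - <<'E'
from h import *
from bench import bot,jaws,viewer
p0=[0.553,-0.08,0.26]
s0=bot.read_state()
best=None
for a in (-24.5,155.5):
    q=bot.inverse_kinematics(p0,ori(np.radians(a)))
    if q is None: print(a,None);continue
    print(a,np.round(q,1)); m=abs(np.array(q)-s0['qpos']).max()
    if best is None or m<best[0]: best=(m,a,q)
bot.set_joints(list(best[2])); print(best[1])
jaws.move_gripper(0.0,grip_force=10)
s=bot.read_state();c=viewer.camera('wrist');pickle.dump((c,s),open('wrist2.pkl','wb'));cv2.imwrite('pics/wrist2.png',c['pixels'])
print(s['time_s'],s['tcp_pos'],s['opening'],s['wrist_force'])
T=tool(s)@np.array(c['tool_from_camera']);print(T.round(3)); print(proj(c,T,[.553,-.08,.03]))
E
```

```text
-24.5 [ 33.1  19.5 -35.1 100.2  12.3  64.1 -30.4]
155.5 [ 57.2  36.8 -75.2  98.9  37.1  74.  129.1]
-24.5
3.9333 [ 0.55300142 -0.07999248  0.26001553] 0.0005678418581865894 [ 1.01336948 -0.16613321 -0.12183501]
[[ 0.91  -0.398 -0.113  0.585]
 [-0.414 -0.877 -0.245 -0.011]
 [-0.001  0.27  -0.963  0.432]
 [ 0.     0.     0.     1.   ]]
[327.58185644 178.52599503]
```

View pics/wrist2.png

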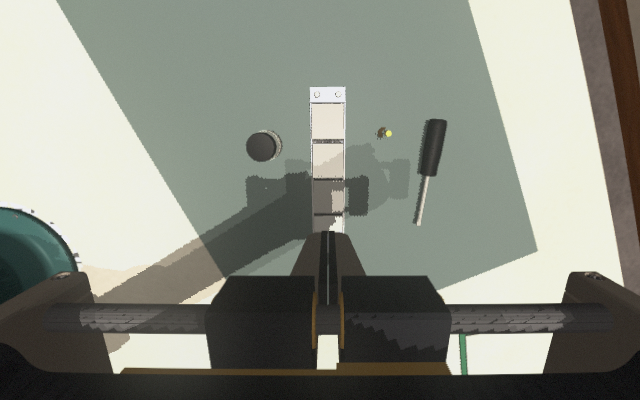

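Wrist view: the row stands upright in the picture at columns 311–344, with its tab end at row 87 (lid 1's end). The jar is at (263,145) and the standoff at (384,133). I'll fit the row axis from the depths of all three views.

```bash
python3 - <<'E'
from h import *
cs=[]
for n in ['scene1','side1','wrist2']:
    c,s=pickle.load(open(n+'.pkl','rb'))
    T=np.array(c['cam_to_world']) if 'cam_to_world' in c else tool(s)@np.array(c['tool_from_camera'])
    W=cloud(c,T);c0=np.array([.553,-.08]);a=np.radians(-114.5);e=np.array([np.cos(a),np.sin(a)]);m=np.array([-e[1],e[0]])
    d=W[...,:2]-c0;X=d@e;Y=d@m;Z=W[...,2]
    br=c['pixels'].astype(int).sum(-1); 
    near=(abs(X)<.16)&(abs(Y)<.04)
    mat=(abs(X)<.2)&(abs(Y)>.04)&(abs(Y)<.05)
    print(n,'mat z',np.nanmedian(Z[mat]))
    k=near&(Z>.034)&(Z<.075)&(abs(X)<.11)
    # lids
    for i,h in enumerate([-101,-49,3,55]):
        kk=k&(X>h/1e3+.012)&(X<h/1e3+.040)&(Z>.036)
        if kk.sum()<15: print(i+1,kk.sum());continue
        A=np.c_[X[kk],Y[kk],np.ones(kk.sum())];f=np.linalg.lstsq(A,Z[kk],rcond=None)[0]
        y=Y[kk];x=X[kk]
        print(i+1,kk.sum(),'slope deg',np.degrees(np.arctan(f[0])).round(1),'z=35.5 at x',((.0355-f[2])/f[0]).round(4),'Y range',np.percentile(y,[1,50,99]).round(4),'zmax',Z[k&(abs(X-h/1e3-.03)<.022)].max().round(4))
    # yaw/centreline by min-area rect of tray+row pixels (z>2.5..)
    kk=near&(br>420)&(Z<.075)
    xy=np.c_[X[kk],Y[kk]]; print('bright range X',np.percentile(xy[:,0],[.3,99.7]).round(4))
    if n!='wrist2':
        print(cv2.minAreaRect((xy*1000).astype(np.float32)))
    else:
        r=[];
        for x0 in np.arange(-.12,-.0,.01):
            q=kk&(abs(X-x0)<.005)&(Z<.08)
            if q.sum()>5: r.append((round(x0,3),Y[q].min().round(4),Y[q].max().round(4)))
        print(r)
    ob=(Z>.03)&(Z<.07)&(abs(X)<.12)&(abs(Y)>.05)&(abs(Y)<.12)
    for sg in (1,-1):
        q=ob&(Y*sg>0); 
        if q.sum()>3: print('obj',q.sum(),X[q].min().round(4),X[q].max().round(4),Y[q].min().round(4),Y[q].max().round(4),Z[q].max().round(4))
E
```

```text
scene1 mat z 0.0024159463727286834
1 405 slope deg 19.6 z=35.5 at x -0.0997 Y range [-0.0199  0.0021  0.0221] zmax 0.0517
2 425 slope deg 24.2 z=35.5 at x -0.0479 Y range [-0.0196  0.0031  0.0223] zmax 0.0556
3 460 slope deg 33.1 z=35.5 at x 0.0024 Y range [-0.0189  0.0034  0.0227] zmax 0.0618
4 459 slope deg 16.0 z=35.5 at x 0.057 Y range [-0.0187  0.0033  0.0231] zmax 0.0495
bright range X [-0.1258  0.1259]
((0.26990509033203125, 1.6819133758544922), (252.9907684326172, 48.63541030883789), 0.19500240683555603)
obj 79 -0.0708 -0.0573 0.0771 0.0887 0.0465
obj 496 -0.0641 -0.0274 -0.107 -0.0681 0.0551
side1 mat z 0.002483227184887915
1 349 slope deg 19.8 z=35.5 at x -0.0996 Y range [-0.0207 -0.0009  0.0209] zmax 0.0518
2 346 slope deg 23.7 z=35.5 at x -0.0489 Y range [-0.0205 -0.0007  0.0213] zmax 0.0555
3 349 slope deg 32.9 z=35.5 at x 0.0021 Y range [-0.0205 -0.0001  0.0211] zmax 0.0617
4 293 slope deg 16.5 z=35.5 at x 0.0586 Y range [-0.0211 -0.0006  0.021 ] zmax 0.0494
bright range X [-0.1392  0.1365]
((-9.97479248046875, -1.3516464233398438), (298.8811340332031, 75.70870971679688
[... 655 characters left out ...]
loat64(-0.1), np.float64(-0.0399), np.float64(0.0395)), (np.float64(-0.09), np.float64(-0.0399), np.float64(0.0396)), (np.float64(-0.08), np.float64(-0.0389), np.float64(0.0399)), (np.float64(-0.07), np.float64(-0.0391), np.float64(0.0399)), (np.float64(-0.06), np.float64(-0.0392), np.float64(0.04)), (np.float64(-0.05), np.float64(-0.0395), np.float64(0.0392)), (np.float64(-0.04), np.float64(-0.0398), np.float64(0.0317)), (np.float64(-0.03), np.float64(-0.0399), np.float64(0.026)), (np.float64(-0.02), np.float64(-0.0371), np.float64(0.0243)), (np.float64(-0.01), np.float64(-0.0313), np.float64(0.0244))]
obj 48 -0.0706 -0.0587 0.0727 0.0838 0.0496
obj 721 -0.0654 -0.028 -0.1078 -0.0704 0.0567
```

The guessed frame holds to about 1–2 mm in all three views: centre (0.553, -0.080), yaw -114.5°, shut lid tops near z = 35.5 mm. The lids stand at about 0.35, 0.42, 0.58 and 0.28 rad. Next comes a guarded descent at the hinge end, then a force-guided slide that starts slightly high at each hinge, where the lever arm is short.

```bash
cat > run.py <<'E'
from h import *
from bench import bot
c0=np.array([.553,-.08]);a=np.radians(-114.5);e=np.array([np.cos(a),np.sin(a)]);m=np.array([-e[1],e[0]]);c0=c0+.0005*m
P=lambda x,z:[*(c0+e*x),z]
F=lambda n=3:np.mean([(bot.wait(.008),bot.read_state()['wrist_force'])[1] for _ in range(n)],0)
x=-.107
bot.movel(P(x,.10),.2); bot.movel(P(x,.045),.08); bot.wait(.15)
b=F(6);t0=bot.read_state()['time_s'];print('base',b.round(2),t0)
z=.042
while z>.0335:
    bot.movel(P(x,z),.03);f=F()-b
    if f[2]>1.2: break
    z-=.0007
print('touch z',z,f.round(2),bot.read_state()['tcp_pos'][2].round(4),bot.read_state()['time_s'])
E
cat > run2.py <<'E'
E
python3 run.py
```

```text
base [-0.15  0.2  -0.13] 6.1333
touch z 0.03710000000000001 [-0.38 -0.2   2.72] 0.0373 8.3333
```

Contact came at z = 37.1 mm with 2.7 N, which agrees with a shut plane near 35.5 mm. Now the slide.

```bash
cat > run2.py <<'E'
from h import *
from bench import bot
c0=np.array([.553,-.08]);a=np.radians(-114.5);e=np.array([np.cos(a),np.sin(a)]);m=np.array([-e[1],e[0]]);c0=c0+.0005*m
P=lambda x,z:[*(c0+e*x),z]
b=np.array([-.15,.2,-.13])
F=lambda n=2:np.mean([(bot.wait(.008),bot.read_state()['wrist_force'])[1] for _ in range(n)],0)
H=np.array([-.101,-.049,.003,.055])
zc=.0355;x=-.107;lift=0
while x<.0955:
    x+=.004;L=x+.010
    i=max(np.searchsorted(H-.003,L)-1,0);u=L-H[i]
    h=.0018*np.clip((.022-u)/.016,0,1)
    bot.movel(P(x,zc+h+lift),.035);f=F()-b;n=np.linalg.norm(f)
    if n>9: lift+=.0008
    else: lift=max(0,lift-.0004)
    if n>14: bot.movel(P(x,zc+h+lift),.05)
    if u>.020:
        for _ in range(3 if u>.034 else 1):
            if f[2]<1.5: zc-=.0004
            elif f[2]>5: zc+=.0002;break
            else: break
            zc=max(zc,.0325)
            bot.movel(P(x,zc+h+lift),.05);f=F()-b
    s=bot.read_state()
    print(f"{s['time_s']:.2f} x{x*1e3:.0f} lid{i+1} u{u*1e3:.0f} zcmd{(zc+h+lift)*1e3:.2f} z{s['tcp_pos'][2]*1e3:.2f} f{f.round(1)}")
    if s['time_s']>30: print('TIME');break
E
python3 run2.py
```

```text
8.62 x-103 lid1 u8 zcmd37.07 z37.14 f[-0.2 -0.3  1.9]
8.90 x-99 lid1 u12 zcmd36.62 z36.41 f[-0.5 -0.9  1.1]
9.18 x-95 lid1 u16 zcmd36.17 z36.00 f[-0.1 -0.8  0.3]
9.47 x-91 lid1 u20 zcmd35.72 z35.96 f[0.7 1.1 2.8]
9.75 x-87 lid1 u24 zcmd35.70 z35.92 f[0.6 1.5 5.8]
10.03 x-83 lid1 u28 zcmd35.90 z35.91 f[0.4 1.3 5.5]
10.32 x-79 lid1 u32 zcmd36.10 z35.89 f[-0.2  0.9  5.8]
10.60 x-75 lid1 u36 zcmd36.10 z35.91 f[-0.2 -0.2  4.3]
10.88 x-71 lid1 u40 zcmd36.10 z35.91 f[-0.   0.1  2.2]
11.17 x-67 lid1 u44 zcmd36.10 z35.94 f[-0.2 -1.   1.8]
11.72 x-63 lid1 u48 zcmd35.90 z35.84 f[-1.1 -2.3  5.4]
12.01 x-59 lid2 u0 zcmd37.70 z37.56 f[-0.2 -0.7 -0. ]
12.29 x-55 lid2 u4 zcmd37.70 z37.69 f[0.2 0.2 0.8]
12.57 x-51 lid2 u8 zcmd37.47 z37.54 f[-0.2 -0.2  0.6]
12.86 x-47 lid2 u12 zcmd37.02 z36.89 f[ 0.1 -0.2  0.7]
13.14 x-43 lid2 u16 zcmd36.57 z36.42 f[ 0.1 -0.1  0.3]
13.69 x-39 lid2 u20 zcmd35.72 z35.94 f[-2.2 -0.6  4.1]
13.97 x-35 lid2 u24 zcmd35.70 z35.91 f[-0.1  2.   5. ]
14.26 x-31 lid2 u28 zcmd35.70 z35.90 f[0.2 1.3 4.9]
14.54 x-27 lid2 u32 zcmd35.90 z35.88 f[1.2 2.5 5.7]
14.82 x-23 lid2 u36 zcmd36
[... 900 characters left out ...]
 f[-0.1 -0.4 -0.2]
20.21 x49 lid4 u4 zcmd37.90 z37.82 f[-0.2 -0.5  0.7]
20.49 x53 lid4 u8 zcmd37.67 z37.75 f[-0.4 -0.1  0.6]
20.77 x57 lid4 u12 zcmd37.22 z37.21 f[-0.5  0.2  0.7]
21.06 x61 lid4 u16 zcmd36.77 z36.68 f[-0.2 -0.2  0.8]
21.61 x65 lid4 u20 zcmd35.92 z35.95 f[-0.3 -1.   1.9]
21.89 x69 lid4 u24 zcmd35.70 z35.94 f[0.5 1.  2.6]
22.18 x73 lid4 u28 zcmd35.70 z35.90 f[0.5 1.3 4.2]
22.46 x77 lid4 u32 zcmd35.70 z35.88 f[0.6 0.8 4.5]
22.74 x81 lid4 u36 zcmd35.90 z35.84 f[1.1 1.6 5.7]
23.02 x85 lid4 u40 zcmd36.10 z35.85 f[0.2 0.2 5.1]
23.31 x89 lid4 u44 zcmd36.10 z35.87 f[-0.  -1.   2.8]
23.59 x93 lid4 u48 zcmd36.10 z35.91 f[0.1 0.1 1.6]
24.14 x97 lid4 u52 zcmd35.70 z35.81 f[-2.  -1.5  4.7]
```

The stop was firm at z ≈ 35.9 mm on all four lids, with forces of 6 N or less. I'll check with the fixed cameras before lifting.

```bash
cat > chk.py <<'E'
from h import *
from bench import viewer,bot
import sys
c0=np.array([.553,-.08]);a=np.radians(-114.5);e=np.array([np.cos(a),np.sin(a)]);m=np.array([-e[1],e[0]])
ims=[]
for n in ['scene','side']:
    c=viewer.camera(n);W=cloud(c,np.array(c['cam_to_world']));d=W[...,:2]-c0;X=d@e;Y=d@m;Z=W[...,2]
    for i,h in enumerate([-.101,-.049,.003,.055]):
        k=(abs(Y)<.018)&(X>h+.006)&(X<h+.044)&(Z<.07)&(Z>.025)
        if k.sum()<20: print(n,i+1,'few');continue
        f=np.linalg.lstsq(np.c_[X[k],Y[k],np.ones(k.sum())],Z[k],rcond=None)[0]
        print(n,i+1,k.sum(),'slope',f[0].round(3),'zmed',np.median(Z[k]).round(4))
    ims.append(c['pixels'][100:340,160:480])
cv2.imwrite(f'pics/{sys.argv[1]}.png',cv2.resize(np.hstack(ims),None,fx=1.25,fy=1.25))
print(bot.read_state()['time_s'])
E
python3 chk.py c1
```

```text
scene 1 460 slope 0.001 zmed 0.035
scene 2 467 slope 0.003 zmed 0.0349
scene 3 479 slope -0.001 zmed 0.0349
scene 4 473 slope 0.299 zmed 0.0351
side 1 331 slope -0.004 zmed 0.035
side 2 311 slope -0.005 zmed 0.035
side 3 291 slope -0.003 zmed 0.0349
side 4 405 slope 0.635 zmed 0.0359
24.2417
```

View pics/c1.png

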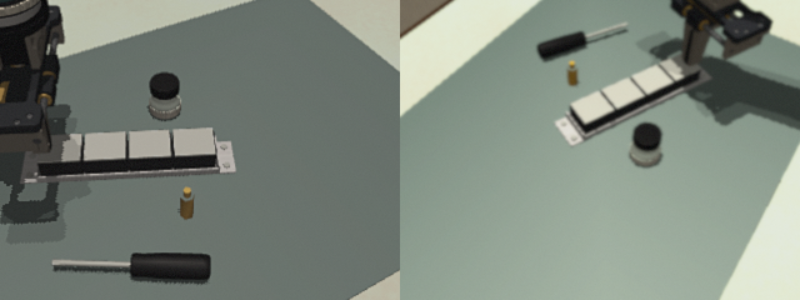

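Both halves of the picture show lids 1–3 flat (left half, columns 85–215). Lid 4 is still partly hidden by the fingers at (45,150), so its slope reading there comes from the fingers. The bystanders haven't moved. I'll lift straight up and check again.

```bash
python3 - <<'E'
from bench import bot
p=list(bot.read_state()['tcp_pos'])
bot.movel([p[0],p[1],.06],.06); bot.movel([p[0],p[1],.22],.15)
print(bot.read_state()['wrist_force'])
E
python3 chk.py c2
```

```text
[-0.18507373  0.55437206 -1.08411569]
scene 1 455 slope -0.001 zmed 0.035
scene 2 457 slope 0.004 zmed 0.035
scene 3 475 slope 0.001 zmed 0.0349
scene 4 477 slope 0.0 zmed 0.0349
side 1 336 slope 0.008 zmed 0.035
side 2 317 slope 0.002 zmed 0.0351
side 3 289 slope -0.004 zmed 0.0349
side 4 269 slope 0.005 zmed 0.0349
26.1167
```

View pics/c2.png

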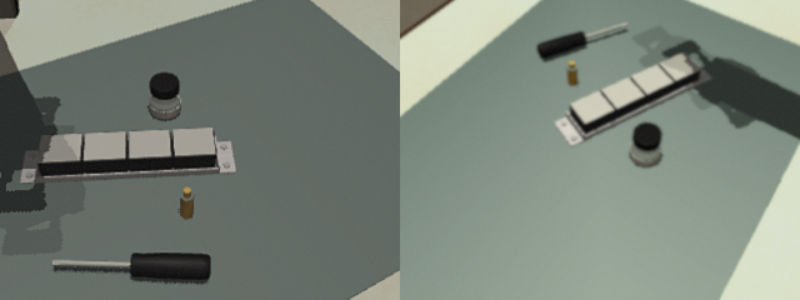

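All four lids are flat (left half, columns 40–215), the row is in its tray and the hand is clear.

```bash
python3 -c "
from bench import job
job.hand_in()"
```

```text
the job is handed in; nothing more can be done
```

I slid the closed fingertips along the row from lid 1's hinge end to lid 4's free edge in one run, shutting all four lids in turn. I then lifted straight off and handed the job in at about 26 s of the 35 s allowed. No verdict is reported.

- **Force:** the wrist readings, taken after each step of a few millimetres, showed about 6 N at most. I raised the fingertips about 2 mm while crossing onto each new lid.
- **Last checks:** in both fixed cameras each lid's slope is 0.008 rad or less, against the 0.05 limit. The lid tops are at z ≈ 35 mm, and the row is level in its tray. The standoff, jar and driver look unmoved in the pictures, though I did not measure their positions again.
- **Disagreements:**
  - The fingertips stopped at about 35.9 mm, while the cameras put the lid tops at 35.0 mm and the text at 35.5 mm.
  - The wrist camera's heights were about 2 mm above the fixed cameras'. That is about the stated calibration error, so I relied on touch instead.
  - Before I lifted away, lid 4's slope could not be read because the fingers hid it.

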